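# Level the mould board with the packer that fits

### The arm

A 6-joint arm with a two-finger parallel gripper is mounted at the origin on a cart in front of the work surface, level with it; the furniture and walls round the work are solid. World frame = base frame: x ahead of the robot, y to its left, z up, the work surface at z = 0. Lengths are in mm, angles in degrees, forces in N, time in s.
With the tool pointing down it reaches from about 375 to 750 mm from the base axis. Payload 9 kg.
Tool frame: the origin (TCP) lies midway between the tips of the shut fingers; the grasp point (between the pads) lies 19 mm behind it; z points along the fingers, y is the direction in which the jaws open and shut (so a half turn about z gives the same grasp; the last joint's range is limited). The gripper opens to 85 mm and grips with 20 to 120 N. Pads are 22 mm wide; open, the fingers measure 114 mm over their backs; the gripper's body (76 mm by 85 mm) begins 54 mm behind the grasp point. The pads swing forward as they close: fully open they stand 13 mm farther back than shut.
Start: joints at [-12.473, 5.964, 5.575, 89.605, 0, 77.527], TCP at [600.031, 0.003, 231.331] pointing down, gripper open.
Joint ranges: [-171.21, 171.21], [-48.23, 106.86], [-62.78, 66.21], [-105.2, 120.99], [-86.42, 89.51], [-180, 180]. Speed limits (degrees/s): [127.2, 127.2, 147.25, 180, 180, 180].

### API

Orientations are given as [roll, pitch, yaw] about the fixed x, y, z axes, in that order (R = Rz(yaw) Ry(pitch) Rx(roll)).
In Python, from rig import ctrl, snapshot, camera_model gives the robot as it stands. The module is installed in compiled form; this text tells all that it offers.
- The arm moves only by the shell command python3 -m handwheel 'ROWS' [OPENING] [FORCE]. ROWS is JSON, a list of rows, each a list of 4 numbers: the shift along the tool's x, y, z in units of 40 mm (1.0 is 40 mm), then the turn about the tool's z in rad. A call has 1 to 8 rows; each row shifts and turns the commanded pose from where the row before left it, along the tool's axes as they then stand; what a row does not reach is not made up. A row lasts 1/8 s, in which the tool goes at most 62.5 mm and 10.7 degrees, less where a joint would pass 70% of its speed; a pose out of reach is approached as far as the arm can. A call is refused whole if a number of a shift passes 1 or a number of a turn 0.188, either way. A call with a gripper value outside its range is refused whole. OPENING is the gripper's target within -1 to 1 (fully open at 1, half-way at 0, shut at -1), set as the call begins (- or left out, the last holds). The fingers move at their own pace and stop on an object; FORCE is the grip in N (left out, the last holds). Time passes only in rows, so rows that do not move let the fingers close. It gives the time, the measured TCP pose, the force and the opening at its end, in the units of the state.
- ctrl.read_state(): the state, without advancing time (a new reading comes with each control period).
- snapshot(name): name is "scene" or "side" or "wrist"; returns the picture (420x560x3 uint8, red, green, blue); there is no depth.
- camera_model(name): a dict with "fx", "fy", "cx", "cy" (pixels), "R" (3x3) and "t" (3): a world point X has camera coordinates R X + t. Camera axes: x right, y down, z forward; pixel columns grow to the right and rows downward; lengths in mm; the calibration is good to about 2 mm. The wrist camera is an equidistant fisheye: a pixel r from the principal point sees the ray r / f radians off the axis. A picture is of the moment at which its call begins: read the wrist's pose just before it. camera_model takes no time and is no camera call; for the wrist camera it gives the pose at the moment of the call.
- ctrl.sign_off(): hands the job in, once; it reports no verdict.
The state is a dict: "clock": time; "joint_positions": joint angles; "joint_vel": joint speeds; "effort": joint torques, N m; "tcp_pos": TCP position; "eef_rot": TCP orientation; "ft_force": force on the tool from outside, world axes, zero at the start; "wrist_torque": the same for the moment, N m; "width": finger opening in mm.
Only numpy, scipy, OpenCV 4.12 (cv2) and the standard library are available. Lean on these libraries where they do the work, as an engineer would, in place of code of your own. Each camera call takes 0.05 s, during which the arm holds its last target.

### The job

The hinged board with the plaster mould has sagged at its free edge and must be level before the next pour. Find out which one of the three look-alike wooden packers has the height that brings the board level, and slide that one in nose first under the middle of the free edge, square to the edge, until it is fully home against the stop bar below the board. Leave the other two packers lying where they are and do not disturb the cup, the bottle and the cast disc.

Things in the scene. Friction and masses are not known exactly. Their poses are not given: they have to be found in the camera images.
- stand: Low metal frame fixed to the worktop, carrying the board. Origin: on the worktop below the middle of the free edge of the level board; x points under the board to the hinge. Side rails 13 mm high, inner faces at y = +/-83 mm, x = -10 to 250 mm. Cross stop bar 16 mm high, face at x = 110 mm. A packer fully home has its origin at x = 50 mm, rear 10 mm out of the board.
- board (a joint): Hinge of the plywood board (215 mm from hinge to free edge, 200 wide, 12 thick; a plaster mould 26 mm high on it begins 52 mm behind the free edge; 0.66 kg in all). 0 rad = level, underside then 36 mm above the worktop; negative = free edge sagging (starts near -0.1, underside of the free edge 14 mm up); positive = too high.
- board_edge (a point): Middle of the lower edge of the board's free end; moves with the board.
- packer_p: One of three look-alike pale wood packers, 120 mm long (x), 50 wide (y). Origin: centre of underside, z up. Nose at +x 7 mm high, then a 55 mm ramp up to a flat top that runs from x = +5 mm to the upright rear face at x = -60 mm. They differ only in the height of the flat top: 30, 36 and 42 mm. Which one has which height is not told: feel or see it.
- packer_q: One of three look-alike pale wood packers, 120 mm long (x), 50 wide (y). Origin: centre of underside, z up. Nose at +x 7 mm high, then a 55 mm ramp up to a flat top that runs from x = +5 mm to the upright rear face at x = -60 mm. They differ only in the height of the flat top: 30, 36 and 42 mm. Which one has which height is not told: feel or see it.
- packer_r: One of three look-alike pale wood packers, 120 mm long (x), 50 wide (y). Origin: centre of underside, z up. Nose at +x 7 mm high, then a 55 mm ramp up to a flat top that runs from x = +5 mm to the upright rear face at x = -60 mm. They differ only in the height of the flat top: 30, 36 and 42 mm. Which one has which height is not told: feel or see it.
- mixing_cup: Small green mixing cup, 62 mm across, 56 mm high, bystander. Origin: centre of its underside.
- bottle: White plastic bottle with a blue cap, 54 mm across, 118 mm high, bystander. Origin: centre of its underside.
- cast_disc: Cream resin disc with a cross bar, 114x85x13 mm, bystander. Origin: centre of its underside.
There are look-alikes about, which are no part of the job. Leave any red look-alike of the packer_r alone.

How it is judged (in metres and radians):
At the end, for the whole second after the job is handed in: Board level (within 0.013 rad) on one packer, which lies flat, at rest, nose first, within 7 mm of home against the stop bar, within 30 mm of the middle and 0.15 rad of square; the two other packers within 30 mm of where they started (value of joint board between -0.013 and 0.013 rad and ((x of packer_p in the frame of stand above 0.043 m and y of packer_p in the frame of stand between -0.03 and 0.03 m and angle between the x axis of packer_p and the x axis of stand, either way round below 0.15 rad and angle between packer_p's own z axis and vertical below 0.06 rad and x of board_edge in the frame of packer_p below -0.03 m and linear speed of packer_p below 0.01 m/s and distance of each of packer_q, packer_r from where it was at the start of the episode below 0.03 m) or (x of packer_q in the frame of stand above 0.043 m and y of packer_q in the frame of stand between -0.03 and 0.03 m and angle between the x axis of packer_q and the x axis of stand, either way round below 0.15 rad and angle between packer_q's own z axis and vertical below 0.06 rad and x of board_edge in the frame of packer_q below -0.03 m and linear speed of packer_q below 0.01 m/s and distance of each of packer_p, packer_r from where it was at the start of the episode below 0.03 m) or (x of packer_r in the frame of stand above 0.043 m and y of packer_r in the frame of stand between -0.03 and 0.03 m and angle between the x axis of packer_r and the x axis of stand, either way round below 0.15 rad and angle between packer_r's own z axis and vertical below 0.06 rad and x of board_edge in the frame of packer_r below -0.03 m and linear speed of packer_r below 0.01 m/s and distance of each of packer_p, packer_q from where it was at the start of the episode below 0.03 m))); the robot touches nothing.
It fails at once if more than one of the packers was moved more than 30 mm (distance of each of packer_p, packer_q from where it was at the start of the episode above 0.03 m or distance of each of packer_q, packer_r from where it was at the start of the episode above 0.03 m or distance of each of packer_p, packer_r from where it was at the start of the episode above 0.03 m).
It fails at once if the cup, the bottle or the cast disc was moved more than 30 mm or tipped over (distance of any of mixing_cup, bottle, cast_disc from where it was at the start of the episode above 0.03 m or angle between any of mixing_cup, bottle's own z axis and vertical above 0.5 rad).
It also fails if it takes over 69 s, if anything falls off the work surface, if the arm or the gripper's body presses on something with over 40 N, if the wrist force passes 120 N, or if a joint passes its speed limit or range.

## Working session

There is one attempt and no reset: what is moved stays moved. The work goes in short steps, Python scripts to look and compute and a shell command to move; the robot and the scene stay as the last step left them, time stands still between calls to the robot, and variables do not carry over. Pictures are saved under pics/ and viewed, and the job is handed in when it is done.

```bash
mkdir -p pics; ls
python3 - <<'E'
from rig import ctrl,snapshot,camera_model
import cv2
s=ctrl.read_state();print(s)
for n in["scene","side","wrist"]:
    m=camera_model(n);print(n,m)
    cv2.imwrite(f"pics/{n}0.png",snapshot(n)[:,:,::-1])
E
```

```text
pics
{'clock': 0.0, 'joint_positions': array([-1.24728319e+01,  5.99917530e+00,  5.52668463e+00,  8.96038168e+01,
        1.10891029e-03,  7.75257793e+01]), 'joint_vel': array([ 0.0627842 , -0.01925458, -0.03539069, -0.00975446,  0.02415207,
       -0.00525938]), 'effort': array([ 7.03431251e-04, -5.56934094e+01,  5.03644359e+01,  1.70058967e-02,
       -2.22691165e-04, -8.28643181e-07]), 'tcp_pos': array([5.99672066e+02, 9.28947007e-02, 2.30513030e+02]), 'eef_rot': array([-1.79925733e+02, -1.75651716e-02,  9.00013767e+01]), 'ft_force': array([ 0.05351145, -0.42158815,  0.11243815]), 'wrist_torque': array([ 0.00582701,  0.00979995, -0.07239125]), 'width': 85.46190449078188}
scene {'fx': 401.4227444209165, 'fy': 401.4227444209165, 'cx': 276.6920898596859, 'cy': 214.1190326483872, 'R': array([[ 0.83620584, -0.548415  ,  0.00087842],
       [-0.29988763, -0.45859906, -0.83651319],
       [ 0.45915922,  0.69923379, -0.54794609]]), 't': array([-497.29755793,  219.83069198, 1042.21089624])}
side {'fx': 513.4969353409077, 'fy': 513.4969353409077, 'cx': 278.25756132107045, 'cy': 203.68990350545403, 'R': array([[-0.99800452,  0.06191522, -0.01238891],
       [ 0.05052958,  0.66546714, -0.74471487],
       [-0.03786477, -0.74385482, -0.66726777]]), 't': array([ 569.82954005,   29.87036361, 1906.75056986])}
wrist {'fx': 325.19226210127806, 'fy': 325.19226210127806, 'cx': 280.8163836390131, 'cy': 212.86306419848952, 'R': array([[ 9.99999907e-01,  3.07660183e-04, -3.01925763e-04],
       [ 3.75463747e-04, -9.65751248e-01,  2.59469433e-01],
       [-2.11756769e-04, -2.59469522e-01, -9.65751273e-01]]), 't': array([-600.25776459,  -34.61375677,  378.84567678])}
```

View pics/scene0.png

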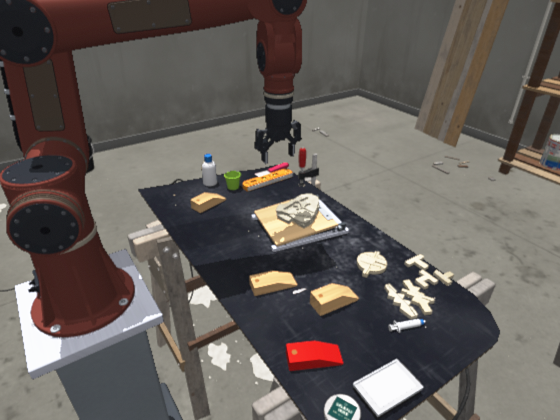

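View pics/side0.png

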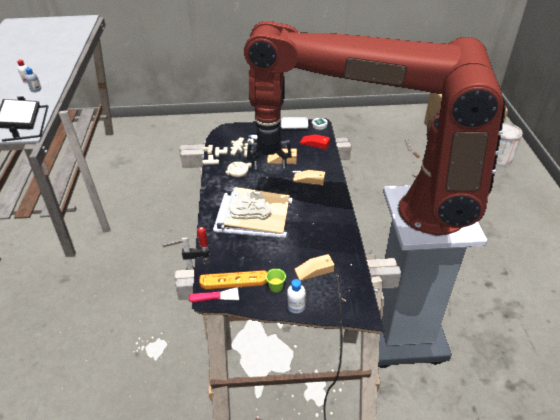

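View pics/wrist0.png

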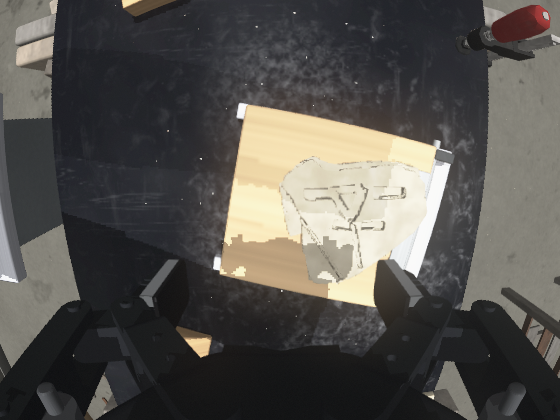

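Run:
```python
import cv2,numpy as np
a=cv2.imread("pics/scene0.png");b=cv2.imread("pics/side0.png")
def c(i,x,y,w=66,h=50,k=6): return cv2.resize(i[y:y+h,x:x+w],None,fx=k,fy=k,interpolation=cv2.INTER_CUBIC)
g=np.vstack([np.hstack([c(a,175,176),c(a,242,258)]),np.hstack([c(a,300,272),c(b,280,242)])])
cv2.imwrite("pics/crop1.png",g)
cv2.imwrite("pics/crop2.png",np.hstack([c(b,255,140),c(b,285,160)]))
```

```text
(no output)
```

View pics/crop1.png

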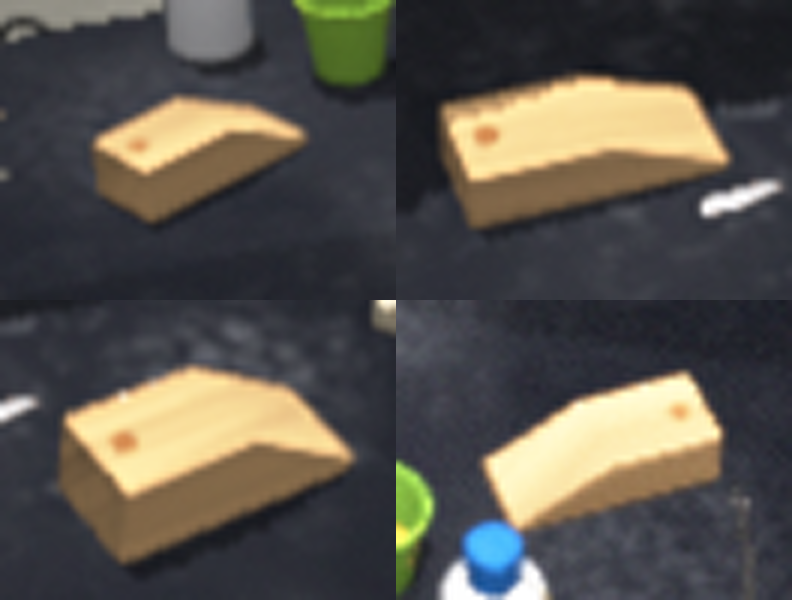

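View pics/crop2.png

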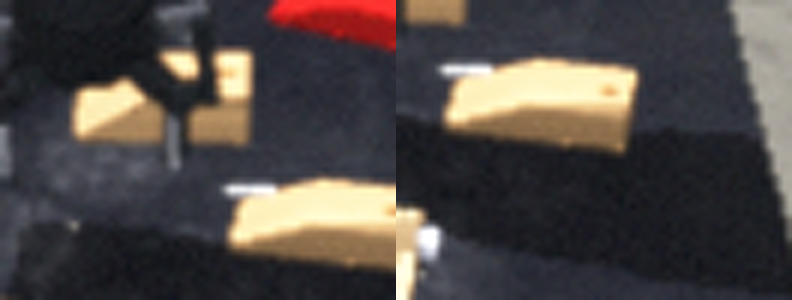

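```bash
cat > h.py <<'E'
import numpy as np,cv2
from rig import ctrl,snapshot,camera_model
def ray(m,px,fish=False):
    u=(px[0]-m['cx'])/m['fx'];v=(px[1]-m['cy'])/m['fy']
    if fish:
        r=np.hypot(u,v);k=np.sin(r)/r if r>1e-9 else 1
        d=np.array([u*k,v*k,np.cos(r)])
    else: d=np.array([u,v,1.])
    R=np.array(m['R']);return -R.T@np.array(m['t']),R.T@d
def onz(m,px,z,fish=False):
    c,d=ray(m,px,fish);return c+d*(z-c[2])/d[2]
def proj(m,X,fish=False):
    p=np.array(m['R'])@np.asarray(X,float)+m['t']
    if fish:
        n=np.hypot(p[0],p[1]);th=np.arctan2(n,p[2]);q=p[:2]/n*th
    else:q=p[:2]/p[2]
    return np.array([q[0]*m['fx']+m['cx'],q[1]*m['fy']+m['cy']])
E
python3 - <<'E'
from h import *
m=camera_model("scene")
P={'A':((150,223,175,176),(147,173)),'B':((480-396,228,242,258),(472-396,180)),'C':((125,563-300,300,272),(127,495-300))}
for k,((x,y,ox,oy),t) in P.items():
    # pixel centre offset
    f=lambda x,y:np.array([(x+.5)/6-.5+ox,(y+.5)/6-.5+oy])
    X=onz(m,f(x,y),0);tp=f(*t)
    zs=np.arange(20,50,.5);r=[abs(proj(m,X+[0,0,z])[1]-tp[1]) for z in zs]
    print(k,X.round(1),zs[np.argmin(r)], onz(m,tp,36).round(1))
# nose-ish and others
f=lambda x,y,ox,oy:((x+.5)/6-.5+ox,(y+.5)/6-.5+oy)
print('A nose',onz(m,f(307,138,175,176),0))
print('B nose near',onz(m,f(728-396,162,242,258),0))
print('C nose near',onz(m,f(352,460-300,300,272),0))
w=camera_model("wrist")
for px in[(243,107),(220,268),(436,143),(380,305)]: print(px,onz(w,px,26,True).round(1))
for n,px in dict(cup=(233,188),bottle=(210,184),disc=(372,263)).items(): print(n,onz(m,px,0).round(1))
E
```

```text
A [418.2 216.2   0. ] 34.0 [418.5 211.8  36. ]
B [ 376.1 -232.3    0. ] 28.5 [ 370.1 -237.8   36. ]
C [ 475.6 -379.3   -0. ] 39.5 [ 476.5 -376.    36. ]
A nose [537.38447967 251.56644675   0.        ]
B nose near [ 491.0497618  -257.94403739    0.        ]
C nose near [ 5.94734773e+02 -3.86987258e+02  1.13686838e-13]
(243, 107) [560.2  87.6  26. ]
(220, 268) [528.  -96.6  26. ]
(436, 143) [779.   54.7  26. ]
(380, 305) [ 727.7 -151.1   26. ]
cup [596.5 306.4   0. ]
bottle [536.7 383.1   0. ]
disc [ 725.6 -303.9    0. ]
```

```bash
python3 -m handwheel '[[0,0,0,0.184],[0,0,0,0.184],[0,0,0,0.184],[0,0,0,0.184],[0,0,0,0.184],[0,0,0,0.184],[0,0,0,0.184],[0,0,0,0]]' 1; python3 -c "
from h import *
s=ctrl.read_state();print(s['joint_positions'],s['tcp_pos'],s['eef_rot'])"
```

```text
clock: 1.15
tcp_pos: [599.9, 0.0, 231.0]
eef_rot: [-180.0, 0.0, 16.3]
ft_force: [0.2, -0.3, 0.5]
width: 84.8
[-1.24743344e+01  5.97605297e+00  5.55756201e+00  8.96058912e+01
 -4.53245166e-04  1.51252330e+02] [5.99891365e+02 2.01857359e-02 2.31046017e+02] [-1.79988671e+02  2.15949547e-02  1.62733375e+01]
```

```bash
python3 -m handwheel '[[0,0,0,-0.185],[0,0,0,-0.185],[0,0,0,-0.185],[0,0,0,-0.185],[0,0,0,-0.185],[0,0,0,-0.185],[0,0,0,-0.185],[0,0,0,-0.185]]' 1;  python3 -m handwheel '[[0,0,0,-0.185],[0,0,0,-0.185],[0,0,0,-0.185],[0,0,0,-0.185],[0,0,0,-0.185],[0,0,0,-0.185],[0,0,0,-0.185],[0,0,0,-0.185]]' 1;  python3 -m handwheel '[[0,0,0,-0.185],[0,0,0,0]]'
python3 - <<'E'
from h import *
s=ctrl.read_state();print(s['joint_positions'],s['tcp_pos'],s['eef_rot'])
w=camera_model("wrist");cv2.imwrite("pics/w1.png",snapshot("wrist")[:,:,::-1]);np.save("w1.npy",w)
E
```

```text
clock: 2.15
tcp_pos: [600.0, 0.0, 231.1]
eef_rot: [-180.0, -0.0, 101.6]
ft_force: [0.3, 0.4, -0.7]
width: 85.5
clock: 3.15
tcp_pos: [599.9, 0.0, 231.2]
eef_rot: [180.0, -0.0, -173.6]
ft_force: [-0.1, 0.7, 0.6]
width: 85.0
clock: 3.4
tcp_pos: [600.0, 0.0, 231.2]
eef_rot: [180.0, -0.0, -163.5]
ft_force: [-0.2, 0.1, 1.4]
width: 85.1
[-1.24723395e+01  5.96997343e+00  5.56823607e+00  8.96050496e+01
 -1.75303670e-03 -2.90130813e+01] [5.99975809e+02 1.53473347e-02 2.31210762e+02] [ 1.79998241e+02 -6.78552962e-03 -1.63459258e+02]
```

View pics/w1.png

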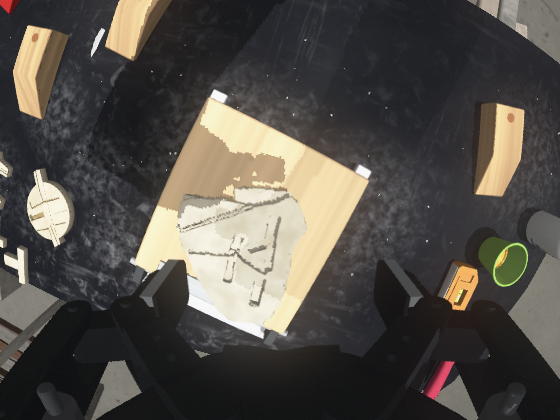

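Run:
```python
import cv2,numpy as np
a=cv2.imread("pics/w1.png")
def c(x,y,w=66,h=50,k=6): return cv2.resize(a[y:y+h,x:x+w],None,fx=k,fy=k,interpolation=cv2.INTER_CUBIC)
cv2.imwrite("pics/crop3.png",np.vstack([np.hstack([c(185,75),c(325,145)]),cv2.resize(a[95:205,465:535],None,fx=4,fy=4,interpolation=cv2.INTER_CUBIC)[:300*0+440,:].copy() if 0 else np.hstack([c(465,90),c(465,155)])]))
```

```text
(no output)
```

View pics/crop3.png

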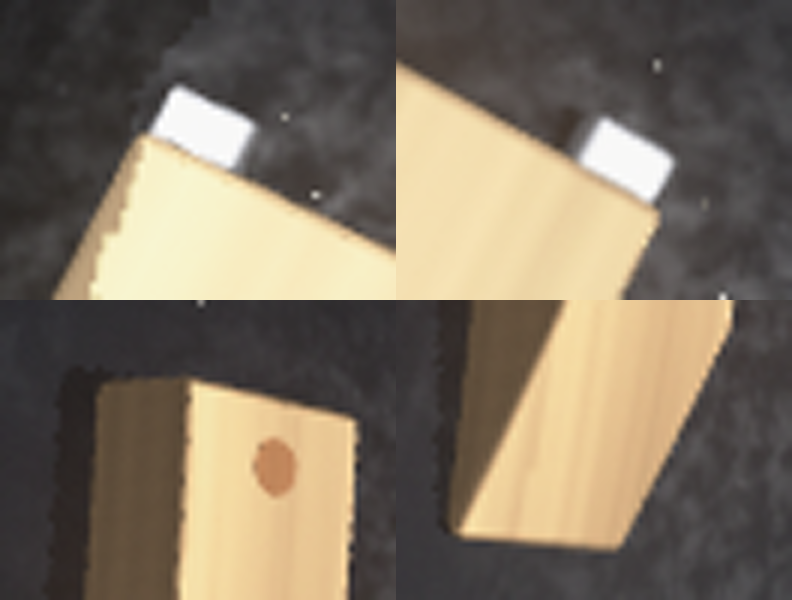

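Run:
```python
from h import *
w=np.load("w1.npy",allow_pickle=True).item()
def f(x,y,gx,gy,ox,oy): return ((x-gx+.5)/6-.5+ox,(y-gy+.5)/6-.5+oy)
def q(n,x,y,z,*o):
    p=onz(w,f(x,y,*o),z,True);print(n,p.round(1));return p
o1=(0,0,185,75);o2=(396,0,325,145);o3=(0,300,465,90);o4=(396,300,465,155)
Lo=q('Lo',175,85,13,*o1);Li=q('Li',256,126,13,*o1);Ri=q('Ri',603,117,13,*o2);Ro=q('Ro',675,158,13,*o2)
bl=q('bl',146,133,26,*o1);br=q('br',657,213,26,*o2)
print('inner gap',np.linalg.norm(Li-Ri),'edge',np.linalg.norm(bl-br))
d=Ri-Li  # y dir of stand? Left in image
yaw=np.degrees(np.arctan2(d[1],d[0]))-90;print('yaw',yaw, np.degrees(np.arctan2(*(br-bl)[[1,0]]))-90)
ex=np.array([np.cos(np.radians(yaw)),np.sin(np.radians(yaw)),0])
print('stand origin',(Li+Ri)/2+10*ex, 'board mid',(bl+br)/2)
for h in (30,36,42):
  a=q('rear',188,378,h,*o3);b=q('rear',357,420,h,*o3)
  print(h,'width',np.linalg.norm(a-b))
n1=q('nose',455,530,7,*o4);n2=q('nose',618,548,7,*o4);print(np.linalg.norm(n1-n2))
g=q('rearbot',103,383,0,*o3)
for h in(30,36,42):
  a=onz(w,f(188,378,*o3),h,True);b=onz(w,f(357,420,*o3),h,True)
  print(h,'len',np.linalg.norm(((a+b)/2-(n1+n2)/2)[:2]), (a-g).round(1), 'centre',((a+b+n1+n2)/4).round(1),'yaw',np.degrees(np.arctan2(*((n1+n2)-(a+b))[[1,0]])))
```

```text
Lo [ 515.6 -103.6   13. ]
Li [519.4 -86.5  13. ]
Ri [550.6  77.4  13. ]
Ro [553.7  93.7  13. ]
bl [ 526.1 -103.3   26. ]
br [563.9  89.7  26. ]
inner gap 166.91502307810188 edge 196.66395076755757
yaw -10.789829269655087 -11.080370535955922
stand origin [544.84314545  -6.41826445  13.        ] board mid [545.02175454  -6.7604901   26.        ]
rear [418.2 219.1  30. ]
rear [405.9 267.6  30. ]
30 width 50.012322941996864
rear [420.3 215.   36. ]
rear [408.2 262.6  36. ]
36 width 49.14313708743226
rear [422.4 210.9  42. ]
rear [410.5 257.7  42. ]
42 width 48.27395123286768
nose [534.4 244.4   7. ]
nose [523.3 292.2   7. ]
49.09291953911752
rearbot [419.  217.6   0. ]
30 len 119.41105359208242 [-0.8  1.6 30. ] centre [470.4 255.8  18.5] yaw 12.044459975627694
36 len 118.32811854225001 [ 1.2 -2.5 36. ] centre [471.5 253.6  21.5] yaw 14.425376398065474
42 len 117.45307328287724 [ 3.3 -6.7 42. ] centre [472.6 251.3  24.5] yaw 16.84600689624284
```

```bash
python3 -m handwheel '[[0,0,0,0.04],[0.366,0.991,0,0],[0.366,0.991,0,0],[0.366,0.991,0,0],[0.366,0.991,0,0],[0.366,0.991,0,0],[0.366,0.991,0,0],[0.366,0.991,0,0]]' 1;  python3 -m handwheel '[[0,0,1,0],[0,0,1,0],[0,0,0,0],[0,0,0,0]]' 1
python3 - <<'E'
from h import *
s=ctrl.read_state();print(s['joint_positions'],s['tcp_pos'],s['eef_rot'])
w=camera_model("wrist");cv2.imwrite("pics/w2.png",snapshot("wrist")[:,:,::-1]);np.save("w2.npy",w)
E
```

```text
clock: 4.45
tcp_pos: [432.1, 245.2, 231.4]
eef_rot: [180.0, 0.0, -166.0]
ft_force: [0.6, -0.5, 0.4]
width: 85.2
clock: 4.95
tcp_pos: [433.6, 244.2, 152.9]
eef_rot: [-180.0, 0.1, -166.0]
ft_force: [0.2, 0.2, 0.6]
width: 85.0
[ 1.42927143e+01 -1.22809452e+01 -2.01979817e+01  8.19951600e+01
 -3.29978546e-03  2.50879897e-01] [433.61744212 244.1905799  152.92836652] [-1.79997085e+02  8.78171340e-02 -1.65958166e+02]
```

View pics/w2.png

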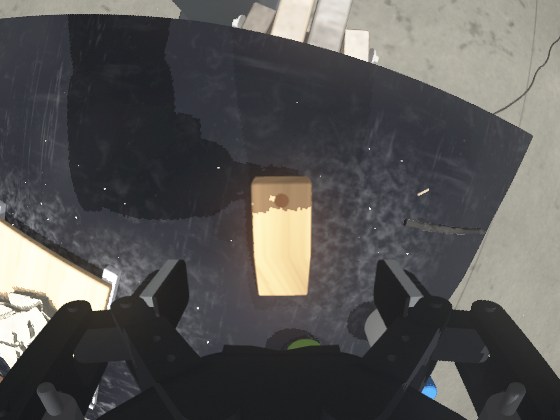

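Run:
```python
from h import *
a=cv2.imread("pics/w2.png");cv2.imwrite("pics/crop4.png",cv2.resize(a[168:308,235:330],None,fx=4,fy=4,interpolation=cv2.INTER_CUBIC))
```

```text
(no output)
```

View pics/crop4.png

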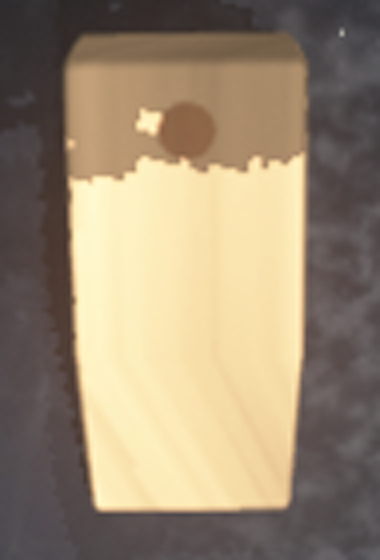

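Run:
```python
from h import *
w=np.load("w2.npy",allow_pickle=True).item()
f=lambda x,y:((x+.5)/4-.5+235,(y+.5)/4-.5+168)
T=np.array([433.6,244.2]);psi=np.radians(14.04);ex=np.array([np.cos(psi),np.sin(psi)]);ey=np.array([-ex[1],ex[0]])
def q(x,y,z):
    p=onz(w,f(x,y),z,True)[:2]-T;return np.array([p@ex,p@ey])
print('nose',q(98,510,7),q(290,510,7)); print('bot',q(82,34,0),q(290,34,0))
for h in(30,36,42):
    a,b=q(67,62,h),q(305,62,h);print(h,a.round(1),b.round(1),'w',(a-b)[1].round(1),'break w',(q(76,355,h)-q(302,355,h))[1].round(1))
```

```text
nose [ 99.80151739 -22.77197689] [99.82802537 26.03129768]
bot [-20.06588695 -24.49462235] [-20.09124113  23.52443256]
30 [-18.7 -25.3] [-18.8  24.3] w -49.6 break w -50.3
36 [-19.8 -24.7] [-19.8  23.8] w -48.5 break w -49.2
42 [-20.8 -24.2] [-20.9  23.2] w -47.4 break w -48.0
```

```bash
python3 -m handwheel '[[0,0,0.95,0],[0,0,0.95,0],[0,0,0.95,0],[0,0,0.4,0],[0,0,0.4,0],[0,0,0,0],[0,0,0,0]]' 1; python3 -m handwheel '[[0,0,0,0],[0,0,0,0],[0,0,0,0],[0,0,0,0],[0,0,0,0],[0,0,0,0],[0,0,0,0],[0,0,0,0]]' -1 50
```

```text
clock: 5.88
tcp_pos: [433.9, 244.4, 6.5]
eef_rot: [-180.0, 0.1, -165.9]
ft_force: [-0.1, 0.2, -0.9]
width: 85.1
clock: 6.88
tcp_pos: [433.6, 244.4, 6.1]
eef_rot: [180.0, 0.1, -165.9]
ft_force: [-0.6, 1.1, 6.5]
width: 49.0
```

```bash
python3 -m handwheel '[[0,0,-0.5,0],[0,0,-0.5,0],[0,0,0,0.145],[0,0,0,0.145],[0,0,0,0.145],[0,0,0,0]]'; python3 -m handwheel '[[-0.147,-0.806,0,0],[-0.147,-0.806,0,0],[-0.147,-0.806,0,0],[-0.147,-0.806,0,0],[-0.147,-0.806,0,0],[-0.147,-0.806,0,0],[-0.147,-0.806,0,0],[0,0,0,0]]'
python3 - <<'E'
from h import *
s=ctrl.read_state();print(s['joint_positions'],s['tcp_pos'],s['eef_rot'])
w=camera_model("wrist");cv2.imwrite("pics/w3.png",snapshot("wrist")[:,:,::-1]);np.save("w3.npy",w)
cv2.imwrite("pics/s3.png",snapshot("scene")[130:290,160:400,::-1].repeat(3,0).repeat(3,1))
E
```

```text
clock: 7.62
tcp_pos: [432.7, 244.0, 45.0]
eef_rot: [-180.0, -0.0, 169.2]
ft_force: [-0.2, -0.6, -1.5]
width: 49.4
clock: 8.62
tcp_pos: [431.1, 13.1, 45.3]
eef_rot: [-180.0, 0.0, 169.2]
ft_force: [0.3, 0.3, -2.0]
width: 49.4
[-1.57336756e+01 -2.22521339e+01 -3.96323364e+01  7.26044247e+01
 -1.78977591e-02 -4.94239778e+00] [431.09576     13.09737391  45.2817447 ] [-1.79980844e+02  1.37736979e-02  1.69208722e+02]
```

View pics/w3.png

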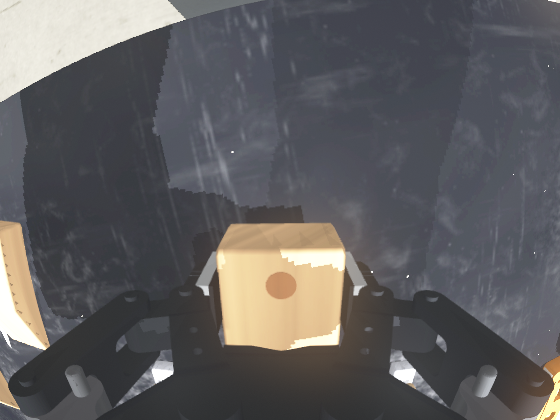

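View pics/s3.png

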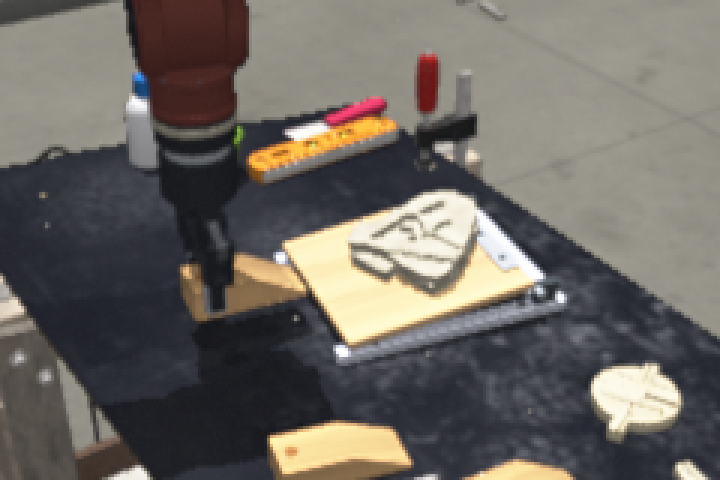

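```bash
python3 -m handwheel '[[0,0.05,0.5,0],[0,0,0.4,0],[0,0,0,0],[0,0,0,0]]';python3 -m handwheel '[[0,0,0.05,0],[0,0,0,0],[0,0,0,0]]'
```

```text
clock: 9.22
tcp_pos: [431.6, 16.9, 9.7]
eef_rot: [180.0, 0.0, 169.2]
ft_force: [0.2, -0.5, -0.8]
width: 49.4
clock: 9.6
tcp_pos: [431.6, 16.6, 7.5]
eef_rot: [-180.0, 0.0, 169.2]
ft_force: [-0.1, 0.3, -1.1]
width: 49.5
```

```bash
python3 -m handwheel '[[0,0,0.03,0],[-0.25,0,0,0],[-0.25,0,0,0],[-0.25,0,0,0],[0,0,0,0]]';python3 -m handwheel '[[-0.12,0,0,0],[-0.12,0,0,0],[-0.12,0,0,0],[-0.12,0,0,0],[-0.12,0,0,0],[0,0,0,0]]';python3 - <<'E'
from h import *
cv2.imwrite("pics/s4.png",snapshot("scene")[130:290,160:400,::-1].repeat(3,0).repeat(3,1))
E
```

```text
clock: 10.22
tcp_pos: [461.7, 10.9, 6.1]
eef_rot: [180.0, 0.0, 169.2]
ft_force: [0.8, 0.9, -0.7]
width: 49.2
clock: 10.98
tcp_pos: [483.2, 7.0, 6.1]
eef_rot: [180.0, -0.2, 169.2]
ft_force: [-9.1, 2.1, 8.3]
width: 49.0
```

View pics/s4.png

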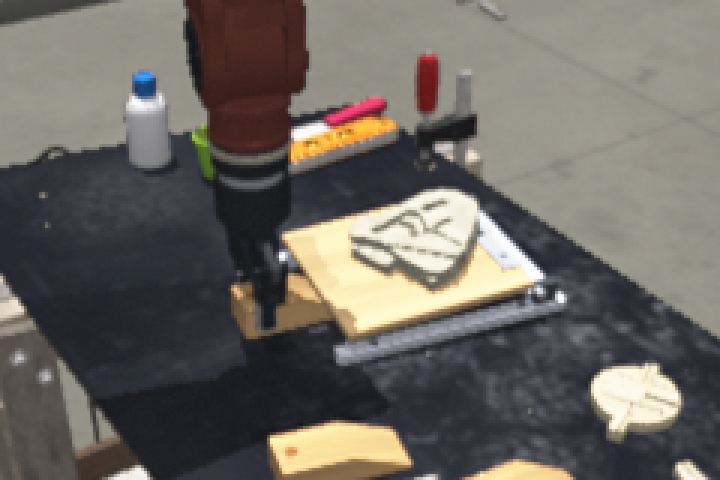

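```bash
python3 -m handwheel '[[-0.1,0,0,0],[-0.1,0,0,0],[-0.1,0,0,0],[0,0,0,0]]';python3 -m handwheel '[[-0.1,0,0,0],[-0.1,0,0,0],[-0.1,0,0,0],[-0.1,0,0,0],[0,0,0,0]]';python3 - <<'E'
from h import *
w=camera_model("wrist");cv2.imwrite("pics/w5.png",snapshot("wrist")[:,:,::-1])
cv2.imwrite("pics/s5.png",snapshot("scene")[130:290,160:400,::-1].repeat(3,0).repeat(3,1))
E
```

```text
clock: 11.52
tcp_pos: [494.9, 4.8, 6.1]
eef_rot: [180.0, -0.2, 169.2]
ft_force: [-9.8, 1.8, 8.5]
width: 48.9
clock: 12.15
tcp_pos: [511.5, 1.5, 6.1]
eef_rot: [180.0, -0.1, 169.2]
ft_force: [-4.3, 1.9, 3.3]
width: 48.5
```

View pics/s5.png

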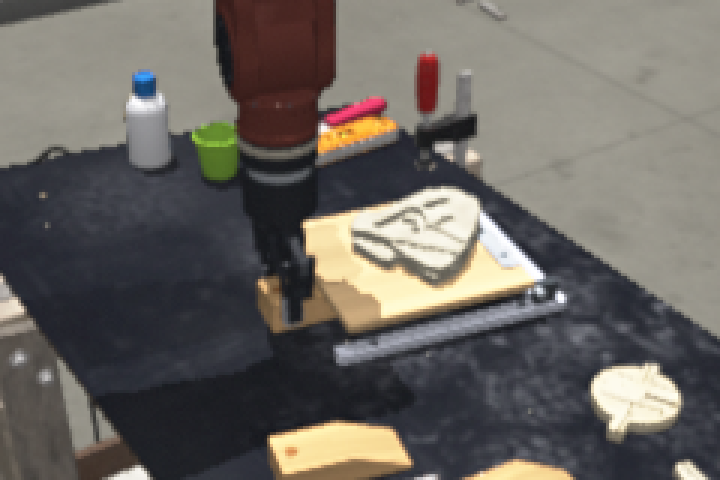

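View pics/w5.png

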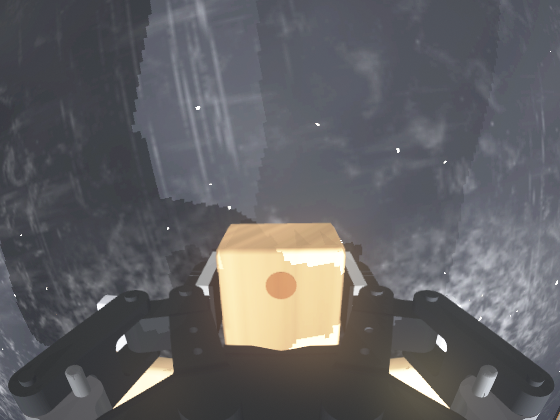

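```bash
python3 -m handwheel '[[0,0,0,0],[0,0,0,0],[0,0,0,0],[0,0,0,0],[0,0,-0.05,0]]' 1; python3 -m handwheel '[[0.4,0,0,0],[0.4,0,0,0],[0.4,0,0,0],[0,0,0,0]]';python3 -m handwheel '[[0,0,0,0],[0,0,0,0],[0,0,0,0],[0,0,0,0],[0,0,0,0],[0,0,0,0],[0,0,0,0],[0,0,0,0]]' -0.5 60;python3 - <<'E'
from h import *
w=camera_model("wrist");np.save("w6.npy",w);cv2.imwrite("pics/w6.png",snapshot("wrist")[:,:,::-1])
cv2.imwrite("pics/s6.png",snapshot("scene")[130:290,160:400,::-1].repeat(3,0).repeat(3,1))
E
```

```text
clock: 12.88
tcp_pos: [511.9, 1.3, 8.1]
eef_rot: [180.0, -0.0, 169.2]
ft_force: [-0.8, -0.1, -0.1]
width: 85.5
clock: 13.38
tcp_pos: [464.5, 10.5, 8.2]
eef_rot: [-180.0, 0.0, 169.2]
ft_force: [0.8, -0.1, 0.7]
width: 85.4
clock: 14.38
tcp_pos: [464.9, 10.3, 8.1]
eef_rot: [-180.0, 0.0, 169.2]
ft_force: [0.1, -0.6, 0.1]
width: 21.1
```

View pics/s6.png

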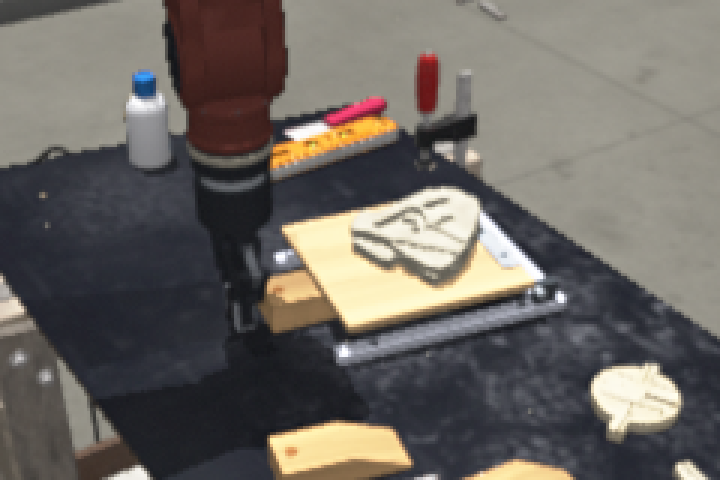

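View pics/w6.png

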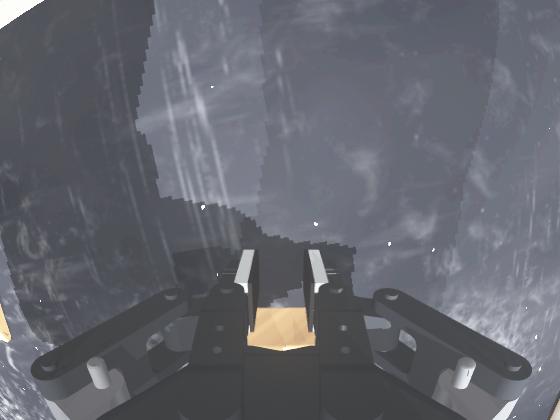

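```bash
python3 -m handwheel '[[-0.2,0,-0.05,0],[-0.2,0,0,0],[-0.15,0,0,0],[-0.15,0,0,0],[0,0,0,0]]';python3 -m handwheel '[[-0.1,0,0,0],[-0.1,0,0,0],[-0.1,0,0,0],[-0.1,0,0,0],[-0.1,0,0,0],[0,0,0,0]]';python3 - <<'E'
from h import *
w=camera_model("wrist");np.save("w7.npy",w);cv2.imwrite("pics/w7.png",snapshot("wrist")[:,:,::-1])
cv2.imwrite("pics/s7.png",snapshot("scene")[130:290,160:400,::-1].repeat(3,0).repeat(3,1))
E
```

```text
clock: 15.1
tcp_pos: [492.5, 5.1, 9.8]
eef_rot: [180.0, -0.1, 169.2]
ft_force: [-0.7, 1.6, -1.4]
width: 21.5
clock: 15.85
tcp_pos: [511.7, 1.4, 9.8]
eef_rot: [180.0, -0.1, 169.2]
ft_force: [-3.1, 0.7, 0.1]
width: 21.4
```

View pics/s7.png

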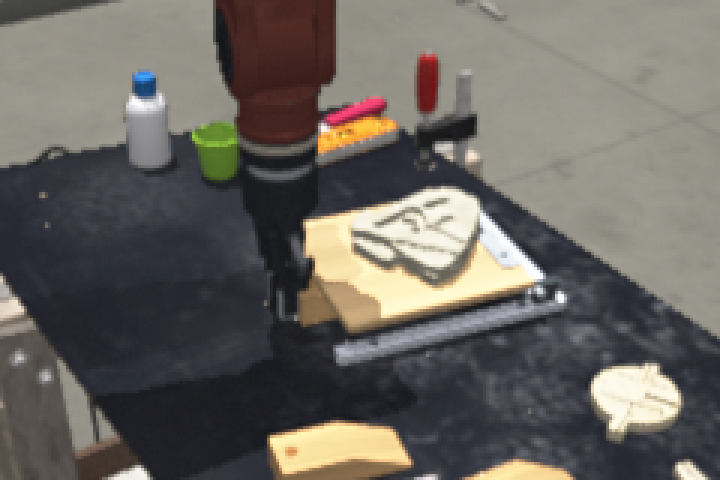

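View pics/w7.png

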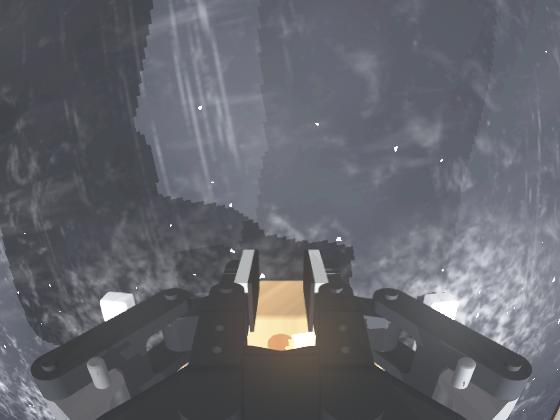

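```bash
python3 -m handwheel '[[-0.06,0,0,0],[-0.06,0,0,0],[-0.06,0,0,0],[-0.06,0,0,0],[0,0,0,0]]';python3 -m handwheel '[[-0.05,0,0,0],[0,0,0,0],[0,0,0,0]]';python3 -m handwheel '[[-0.05,0,0,0],[0,0,0,0],[0,0,0,0]]'
```

```text
clock: 16.58
tcp_pos: [521.8, -0.6, 10.2]
eef_rot: [-180.0, 0.0, 169.2]
ft_force: [-2.5, -0.2, -0.9]
width: 21.5
clock: 16.95
tcp_pos: [523.1, -0.8, 10.2]
eef_rot: [-180.0, -0.0, 169.2]
ft_force: [-5.7, 1.3, 0.7]
width: 21.8
clock: 17.32
tcp_pos: [523.1, -0.8, 10.2]
eef_rot: [-180.0, -0.3, 169.2]
ft_force: [-18.4, 1.3, 10.9]
width: 21.3
```

```bash
python3 -m handwheel '[[0.4,0,0,0],[0.6,0,0,0],[0.6,0,-0.5,0],[0,0,-1,0],[0,0,-1,0],[0,0,-1,0],[0,0,-1,0],[0,0,0,0]]' 1;python3 - <<'E'
from h import *
w=camera_model("wrist");np.save("w8.npy",w);cv2.imwrite("pics/w8.png",snapshot("wrist")[:,:,::-1])
cv2.imwrite("pics/s8.png",cv2.resize(snapshot("scene")[160:280,220:400,::-1],None,fx=4,fy=4,interpolation=2))
E
```

```text
clock: 18.32
tcp_pos: [465.2, 10.1, 194.3]
eef_rot: [-180.0, 0.5, 169.2]
ft_force: [0.4, -0.0, 0.1]
width: 85.4
```

View pics/s8.png

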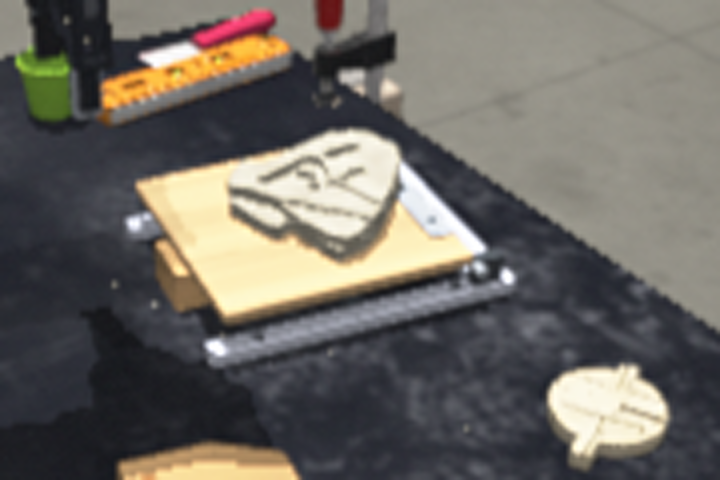

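View pics/w8.png

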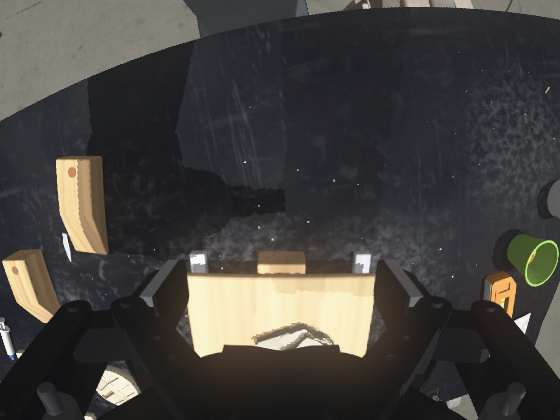

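Run:
```python
import cv2
a=cv2.imread("pics/w8.png");cv2.imwrite("pics/crop8.png",cv2.resize(a[240:300,180:380],None,fx=4,fy=4,interpolation=cv2.INTER_CUBIC))
```

```text
(no output)
```

View pics/crop8.png

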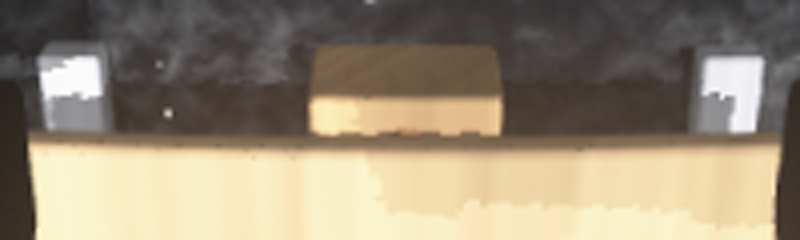

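Run:
```python
from h import *
w=np.load("w8.npy",allow_pickle=True).item()
f=lambda x,y:((x+.5)/4-.5+180,(y+.5)/4-.5+240)
O=np.array([544.8,-6.4]);t=np.radians(-10.8);ex=np.array([np.cos(t),np.sin(t)]);ey=np.array([-ex[1],ex[0]])
for n,x,y,z in[('bot',318,46,0),('bot',494,46,0),('top',310,97,36),('top',503,97,36),('railL',101,57,13),('railR',706,55,13),('bd low L',28,132,36),('bd low R',780,132,36),('bd top L',28,145,48),('bd top R',780,143,48)]:
    p=onz(w,f(x,y),z,True)[:2]-O;print(n,round(p@ex,1),round(p@ey,1))
s=ctrl.read_state();print(s['clock'],s['ft_force'])
```

```text
bot -8.8 -23.6
bot -8.8 25.7
top -9.5 -23.4
top -9.5 25.7
railL -10.1 -82.9
railR -10.8 83.6
bd low L 2.4 -99.1
bd low R 2.3 100.1
bd top L 0.2 -95.5
bd top R -0.5 96.5
18.425 [-0.38964229 -0.17823258 -0.05596395]
```

```bash
python3 - <<'E'
from h import *
m=camera_model("scene");O=np.array([544.8,-6.4,0]);t=np.radians(-10.8);ex=np.array([np.cos(t),np.sin(t),0]);ey=np.array([-ex[1],ex[0],0])
g=lambda p:((p-[220,160]+.5)*4-.5).round(0)
for z in(30,36,42):
  for dz in (0,12):print(z,dz,*[g(proj(m,O+x*ex+y*ey+[0,0,z+dz])) for x,y in((0,-100),(0,100))])
print('rail tip',g(proj(m,O-10*ex-83*ey+[0,0,13])),g(proj(m,O-10*ex-83*ey)), 'packer rear bot -y',g(proj(m,O-10*ex-24*ey)))
E
python3 - <<'E'
import cv2
a=cv2.imread("pics/s8.png");cv2.imwrite("pics/s8z.png",cv2.resize(a[160:360,110:310],None,fx=3,fy=3,interpolation=2))
E
```

```text
30 0 [228. 332.] [137. 198.]
30 12 [228. 319.] [137. 186.]
36 0 [228. 326.] [137. 192.]
36 12 [228. 313.] [137. 180.]
42 0 [228. 319.] [137. 186.]
42 12 [228. 306.] [136. 174.]
rail tip [207. 341.] [208. 354.] packer rear bot -y [180. 311.]
```

View pics/s8z.png

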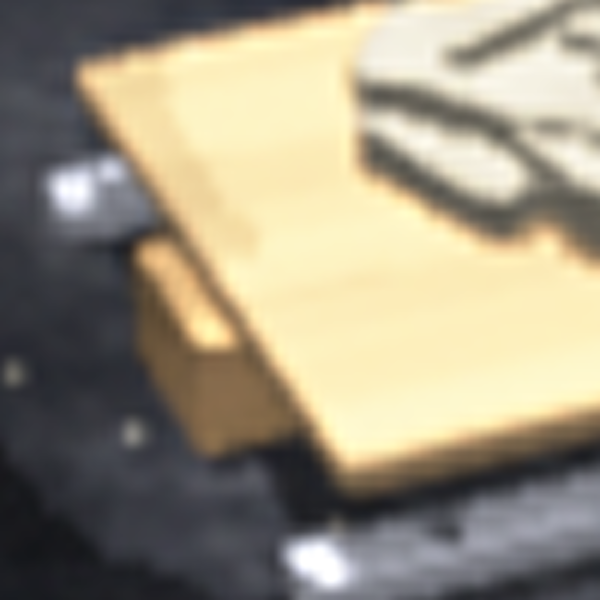

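Run:
```python
import cv2,numpy as np
a=cv2.imread("pics/w8.png");cv2.imwrite("pics/crop9.png",cv2.resize(a[150:260,45:120],None,fx=5,fy=5,interpolation=cv2.INTER_CUBIC))
a=cv2.imread("pics/w1.png");cv2.imwrite("pics/crop10.png",cv2.resize(a[20:125,5:80],None,fx=5,fy=5,interpolation=cv2.INTER_CUBIC))
```

```text
(no output)
```

View pics/crop9.png

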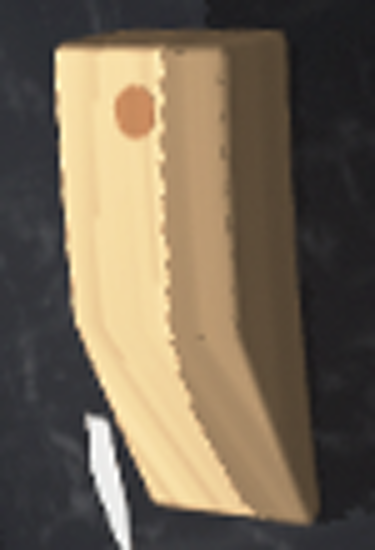

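View pics/crop10.png

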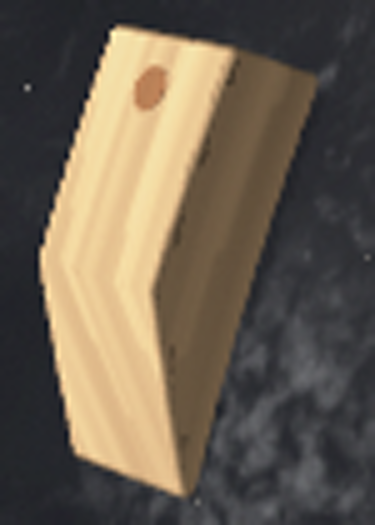

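Run:
```python
from h import *
from scipy.optimize import minimize_scalar
def est(wn,b,t):
    w=np.load(wn,allow_pickle=True).item();X=onz(w,b,0,True)
    r=minimize_scalar(lambda z:np.sum((proj(w,X+[0,0,z],True)-t)**2),bounds=(10,60),method='bounded');return X.round(1),r.x,r.fun**.5
f=lambda x,y,ox,oy,k:np.array([(x+.5)/k-.5+ox,(y+.5)/k-.5+oy])
print('B',est("w8.npy",f(286,31,45,150,5),f(222,47,45,150,5)))
print('C',est("w1.npy",f(317,76,5,20,5),f(236,48,5,20,5)))
print('A',est("w1.npy",f(103,83,465,90,6),f(188,78,465,90,6)))
```

```text
B (array([ 386.7, -185.8,    0. ]), np.float64(28.410052659114335), np.float64(0.22576104678726008))
C (array([ 478.9, -334.5,    0. ]), np.float64(37.27339110619142), np.float64(0.14126552213608085))
A (array([419. , 217.6,   0. ]), np.float64(32.32156837194735), np.float64(0.020674645110986115))
```

Run:
```python
from rig import ctrl
print(ctrl.sign_off())
```

```text
the job is handed in; nothing more can be done
None
```

I slid the middle-height packer, the one near the cup and bottle, nose first under the middle of the board's free edge until it met the stop bar. Then I backed the arm clear and handed the job in at about 18 s.

**Which packer:** I picked it by comparing heights in the pictures. All three measured a bit low, but the order was the same in both cameras:

| Packer | Scene camera (mm) | Wrist camera (mm) | Taken as (mm) |
|---|---|---|---|
| Lower of the two on the far (−y) side of the table | 28.5 | 28.4 | 30 |
| The one I used | 34 | 32.3 | 36 |
| Taller of the two on the far (−y) side of the table | 39.5 | 37.3 | 42 |

A closer wrist view of the chosen packer gave about 37 mm.

**Last checks:**
- **Home:** the push met a hard stop at 18 N. The packer's rear face was about 9 mm out of the board edge (10 mm expected).
- **Position:** it sits about 1 mm off the middle and square to within about 1°.
- **Board:** one corner of the free edge matched the level prediction, with its lower edge within 1 px of the enlarged picture and its upper edge about 3 px low. The far corner also read about 3 px low, halfway between level and 6 mm low.
- **Height, disagreeing:** the rear-face height of the seated packer in that same picture read only about 32 mm. I put this down to the same low bias and did not touch the board or packers to confirm it.
- **Everything else:** the other packers, cup, bottle and disc were never touched.

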